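# Survey a sample flask on a coasting carousel

## Task

Take the survey probe out of its holder and, with it in hand, give the push post of the sample carousel a gentle shove, so that the carousel coasts freely at about one turn in six seconds. Then follow the flask with the probe face, centred over the stopper within 2 cm and 1 to 4 cm above it, for at least five seconds on end while the carousel still turns freely, never touching the flask or the tubes and leaving the other things alone. Finish when the carousel has come to rest, still holding the probe like that over the flask.

Things in the scene. Friction and masses are not known exactly. Their poses are not given: they have to be found in the camera images.
- probe: Survey probe, loose, 0.25 kg, 150 mm long, round about its z axis, standing head down in its holder. Origin: centre of its lower face (the sensing face); z runs up along the handle. Steel head 40 mm in diameter from z=0 to 40 mm, cone to z=52 mm, black plastic handle 28 mm in diameter from z=52 to 150 mm. Grip the handle at about z=110 mm from above, any yaw.
- holder: Fixed grey cup that holds the probe upright. Origin: centre of its underside. 90 mm wide foot, cup 62 mm outside, 50 mm inside diameter, rim at z=50 mm, inner floor at z=6 mm.
- foot: Fixed round foot of the carousel, 200 mm in diameter; origin: centre of its underside on the table, on the carousel's vertical axis. Its bearing runs freely: nominal moment of inertia of all that turns 0.015 kg m2 (truly 16 percent less to 30 percent more), drag 0.00125 N m s/rad plus dry friction 0.00045 N m; left alone from 1 rad/s it comes to rest in roughly 15 s (12 to 20 s).
- carousel (a joint): Turn angle of the carousel about its vertical axis, rad, anticlockwise from above positive; no stops. At angle a the flask lies at direction a from the axis and the push post at a + pi (0 = world +x). Below 0.25 rad/s it no longer counts as turning; above 1.8 rad/s the samples spill.
- turntable: Aluminium turntable of the carousel, 300 mm in diameter, 12 mm thick, about 1.1 kg, turning with the joint. Origin: on the axis, centre of its underside, 34 mm above the table; its top face is 46 mm above the table; x points to the flask. Hub 44 mm in diameter rising 14 mm above the top face.
- flask: Amber conical flask with black stopper, clamped to the turntable, 60 mm in diameter at the bottom, 30 mm across the stopper, 75 mm tall, its axis 110 mm from the carousel axis. Origin: centre of its underside, on the top face of the turntable. Glass: do not touch.
- flask_top (a point): Centre of the top of the flask's stopper, 121 mm above the table; z up.
- post_top (a point): Centre of the top of the push post: an upright black post, 30 mm in diameter, 60 mm tall from the top face of the turntable (its top 106 mm above the table), 120 mm from the carousel axis, on the far side of the axis from the flask.
- tubes: Two small racks of capped tubes fixed to the turntable, up to 56 mm above its top face, each about 30 by 75 mm, 105 mm from the axis, at 1.22 rad to either side of the flask (so 1.92 rad from the push post). Origin: on the axis at the top face. Do not touch.
- bottle: Clear reagent bottle, 70 mm wide, 130 mm tall, bystander; origin centre of underside.
- red_cup: Red plastic cup, 72 mm wide, 85 mm tall, bystander; origin centre of underside.
- blue_bin: Blue open bin, 200 by 150 by 110 mm, bystander; origin centre of underside.
- tip_box: Pipette tip box, 85 by 125 by 67 mm, bystander; origin centre of underside.
Not all that is in view belongs to the job. There is more than one size of the probe; the one meant has the size given above.

How it is judged:
By the outcome, as a careful person would: the job done as asked, in the order asked, and still so for the second after the job is handed in, while the arm keeps its last pose, push and grip.
It also fails if it takes over 72 s, if anything falls off the work surface, if the arm or the gripper's body presses on something with over 40 N, if the wrist force passes 120 N, or if a joint passes its speed limit or range.

## Robot

A 7-joint arm with a two-finger parallel gripper is mounted at the origin on the work surface. World frame = base frame: x ahead of the robot, y to its left, z up, the work surface at z = 0. Lengths are in m, angles in rad, forces in N, time in s.
With the tool pointing down it reaches from about 0.425 to 0.925 m from the base axis. Payload 6.8 kg.
Tool frame: the origin (TCP) lies at the very end of the fingers, on their centre line; the grasp point (between the pads) lies 19 mm behind it; z points along the fingers, y is the line along which they close (so a half turn about z gives the same grasp; the last joint's range is limited). The gripper opens to 88 mm and grips with 3 to 60 N. Pads are 20 mm wide; open, the fingers measure 115 mm over their backs; the gripper's body (75 mm by 178 mm) begins 61 mm behind the grasp point.
Start: joints at [1.206, 0.477, 0.022, 1.555, -0.011, 1.109, -0.083], TCP at [0.171, -0.653, 0.223] pointing down, gripper open.
Joint ranges: [-2.96, 2.96], [-0.34, 2.1], [-1.41, 1.46], [0.24, 2.44], [-1.37, 4.51], [0.17, 1.92], [-2.96, 2.96]. Speed limits (rad/s): [2.39, 2.39, 3.14, 3.14, 3.14, 3.14, 3.14].

## Interface

Orientations are given as a unit quaternion [x, y, z, w].
In Python, from workcell import sense, snapshot, get_calibration, finish_job gives the robot as it stands.
- The arm moves only by the shell command python3 -m crank 'ROWS' [FORCE]. ROWS is JSON, a list of rows, each a list of 3 entries, a list of its own where there are three numbers: the shift along the world's x, y, z normalised to -1 to 1, where 1 is 0.025 m, then the turn, a rotation vector about the world's x, y, z normalised to -1 to 1, where 1 is 0.08 rad, then the closure, from 0 (fully open) to 1 (shut). In form: [[[dx, dy, dz], [wx, wy, wz], fingers], ...]. A call has 1 to 8 rows; each row shifts and turns the commanded pose from where the row before left it; what a row does not reach is not made up. A row lasts 1/10 s, in which the tool goes at most 50 mm and 8.59 degrees, less where a joint would pass 70% of its speed; a pose out of reach is approached as far as the arm can. A call with a number of a shift or a turn outside -1 to 1 is refused whole. A call with a gripper value outside its range is refused whole. The fingers move at their own pace and stop on an object; FORCE is the grip in N (left out, the last holds). Time passes only in rows, so rows that do not move let the fingers close. It gives the time, the measured TCP pose, the force, the opening and the grip force at its end, in the units of the state.
- sense(): the state, without advancing time (a new reading comes with each control period).
- snapshot(name): name is "scene" or "side" or "wrist"; returns (picture, depth): 420x560x3 uint8, blue, green, red; 420x560 float32, m along the optical axis (not along the pixel's ray), 0 where there is no reading.
- get_calibration(name): a dict with "fovy" (degrees; the focal length in pixels is half the picture's height over the tangent of half this angle, whatever the lens; pixels are square), "cx", "cy" (the principal point, pixels), "view" (4x4, takes a point from world to camera coordinates). Camera axes: x right, y down, z forward; pixel columns grow to the right and rows downward; lengths in m; the calibration is good to about 2 mm. The wrist camera is an equidistant fisheye: a pixel r from the principal point sees the ray r / f radians off the axis. A picture is of the moment at which its call begins: read the wrist's pose just before it. get_calibration takes no time and is no camera call; for the wrist camera it gives the pose at the moment of the call.
- finish_job(): hands the job in; it is judged then, once.
The state is a dict: "time": time; "joint_pos": joint angles; "joint_vel": joint speeds; "joint_efforts": joint torques, N m; "ee_pos": TCP position; "orientation": TCP orientation; "ft_force": force on the tool from outside, world axes, zero at the start; "moment": the same for the moment, N m; "finger_gap": finger opening in m; "finger_force": force on a finger pad.
Only numpy, scipy, OpenCV 4.12 (cv2) and the standard library are available. Lean on these libraries where they do the work, as an engineer would, in place of code of your own. Each camera call takes 0.05 s, during which the arm holds its last target. There are 200 camera calls.

## Working session

There is one attempt and no reset: what is moved stays moved. The work goes in short steps, Python scripts to look and compute and a shell command to move; the robot and the scene stay as the last step left them, time stands still between calls to the robot, and variables do not carry over. Pictures are saved under pics/ and viewed, at most 10 in all, crops included, and the job is handed in when it is done.

```bash
mkdir -p pics; ls
cat > h.py <<'E'
import numpy as np, cv2
from workcell import sense, snapshot, get_calibration
def cal(n,shape=(420,560)):
    c=get_calibration(n); f=shape[0]/2/np.tan(np.radians(c["fovy"])/2)
    return f,c["cx"],c["cy"],np.array(c["view"])
def ray(n,px,c=None):
    f,cx,cy,V=c or cal(n); px=np.atleast_2d(px).astype(float)
    d=np.c_[(px[:,0]-cx)/f,(px[:,1]-cy)/f,np.ones(len(px))]
    if n=="wrist":
        r=np.hypot(d[:,0],d[:,1])+1e-12
        d=np.c_[d[:,0]/r*np.sin(r),d[:,1]/r*np.sin(r),np.cos(r)]
    R=V[:3,:3]; return -R.T@V[:3,3], d@R
def plane(n,px,z,c=None):
    o,d=ray(n,px,c); return o+d*((z-o[2])/d[:,2])[:,None]
def cloud(n,D,c=None):
    f,cx,cy,V=c or cal(n); v,u=np.mgrid[:D.shape[0],:D.shape[1]]
    if n=="wrist": 
        x=(u-cx)/f;y=(v-cy)/f;r=np.hypot(x,y)+1e-12
        k=np.tan(np.minimum(r,1.5))/r; x=x*k;y=y*k
    else: x=(u-cx)/f;y=(v-cy)/f
    P=np.stack([x*D,y*D,D],-1); return (P-V[:3,3])@V[:3,:3]
def proj(n,p,c=None):
    f,cx,cy,V=c or cal(n); q=V[:3,:3]@np.asarray(p)+V[:3,3]
    if n=="wrist":
        r=np.hypot(q[0],q[1])+1e-12; t=np.arctan2(r,q[2]); return cx+f*t*q[0]/r, cy+f*t*q[1]/r
    return cx+f*q[0]/q[2], cy+f*q[1]/q[2]
E
python3 - <<'E'
from h import *
print(sense())
for n in("scene","side"):
    c=cal(n);I,D=snapshot(n);np.savez(f"pics/{n}0.npz",I=I,D=D);cv2.imwrite(f"pics/{n}0.png",I)
    print(n,c[0],c[1:3],-c[3][:3,:3].T@c[3][:3,3])
E
```

```text
pics
{'time': 0.0, 'joint_pos': array([ 1.20593049,  0.47779013,  0.02236991,  1.55641063, -0.01151496,
        1.10928659, -0.0831057 ]), 'joint_vel': array([-1.18925662e-03, -6.90331368e-04, -7.02237771e-04, -7.45077692e-04,
        9.36244428e-05, -4.47240873e-04,  1.96887818e-03]), 'joint_efforts': array([-5.48559328e-04, -5.82855570e+01,  1.53437052e+00, -2.72615898e+01,
       -5.43458853e-02,  1.69321097e-02,  1.27333333e-04]), 'ee_pos': array([ 0.17124419, -0.65231636,  0.22170622]), 'orientation': array([ 9.91770938e-01,  1.28021981e-01, -1.77656425e-04, -8.65032419e-04]), 'ft_force': array([ 0.11570904, -0.26093561,  0.16036802]), 'moment': array([ 0.01570018, -0.06784813, -0.0430854 ]), 'finger_force': 0.0, 'finger_gap': 0.087808857618859}
scene 487.9923385653557 (280.1836325541574, 205.07159439455836) [ 1.06626086 -0.5835804   1.21704822]
side 492.38479097524 (278.79467870648506, 214.57370311203283) [-0.16943074  0.70680838  0.80200887]
```

View pics/scene0.png

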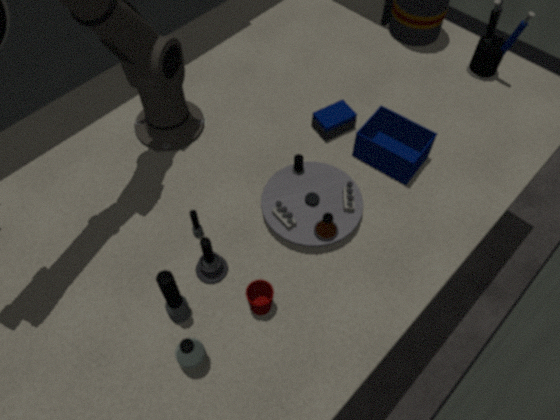

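View pics/side0.png

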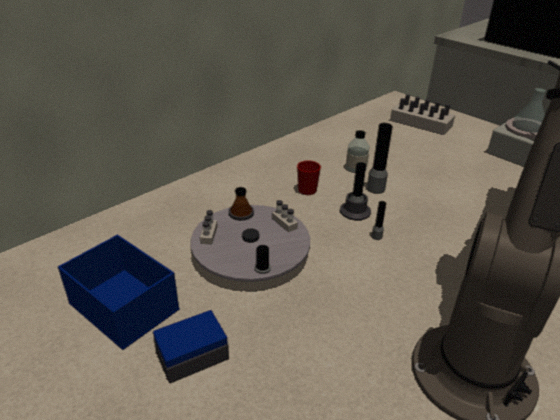

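Scene: the probe candidates are the one in the cup (209,258), a large one (170,290) and a small one (195,222). The one in the grey cup fits the description. The carousel is at (312,203), with the flask at (327,222), the post at (299,162) and the red cup at (260,297). I'll measure these and check the crop.

Run:
```python
from h import *
for n,boxes in (("scene",{"probe":(195,230,230,285),"big":(150,262,190,322),"small":(185,205,207,242),"cup":(240,275,280,320),"bottle":(170,330,212,375),"table":(250,150,375,255),"tip":(310,98,360,140),"bin":(350,105,440,185)}),
                ("side",{"probe":(335,160,375,222),"big":(365,120,395,196),"small":(368,198,390,242),"cup":(293,155,325,198),"table":(185,180,315,290)})):
    z=np.load(f"pics/{n}0.npz");I,D=z["I"],z["D"];P=cloud(n,D);P[D==0]=np.nan
    for k,(a,b,c,d) in boxes.items():
        Q=P[b:d,a:c].reshape(-1,3);Q=Q[~np.isnan(Q[:,0])]
        if k!="table":
            H=Q[Q[:,2]>.02];t=np.percentile(H[:,2],98);T=H[H[:,2]>t-.012]
            print(n,k,"top z %.3f"%t,"top ctr",T.mean(0).round(3),"ext",np.ptp(T,axis=0).round(3),"all min/max",H.min(0).round(3),H.max(0).round(3))
        else:
            m=((np.abs(P[...,2]-.046)<.006)).astype(np.uint8);mm=np.zeros_like(m);mm[b:d,a:c]=m[b:d,a:c]
            cs=max(cv2.findContours(mm,0,2)[0],key=cv2.contourArea)
            h=plane(n,cv2.convexHull(cs)[:,0],.046)
            (cx,cy),r=cv2.minEnclosingCircle(h[:,:2].astype(np.float32))
            A=np.c_[2*h[:,:2],np.ones(len(h))];s=np.linalg.lstsq(A,(h[:,:2]**2).sum(1),rcond=None)[0]
            print(n,"turntable",cx,cy,r,"lsq",s[:2],np.sqrt(s[2]+s[:2]@s[:2]))
            c0=s[:2];rr=np.hypot(*(Q[:,:2]-c0).T)
            T=Q[(Q[:,2]>.099)&(rr>.08)&(rr<.15)]
            ang=np.arctan2(T[:,1]-c0[1],T[:,0]-c0[0])
            lab=np.round(ang/.3).astype(int)
            for l in np.unique(lab):
                print("  tall ang %.2f n %d"%(ang[lab==l].mean(),(lab==l).sum()),T[lab==l].mean(0).round(3),T[lab==l].max(0).round(3))
I=np.load("pics/scene0.npz")["I"];c=cv2.resize(I[200:330,150:290],None,fx=4,fy=4,interpolation=cv2.INTER_CUBIC)
cv2.imwrite("pics/crop1.png",np.clip(c.astype(float)*2.2,0,255).astype(np.uint8))
```

```text
scene probe top z 0.158 top ctr [ 0.515 -0.269  0.155] ext [0.029 0.028 0.015] all min/max [ 0.402 -0.299  0.02 ] [ 0.545 -0.209  0.161]
scene big top z 0.217 top ctr [ 0.549 -0.411  0.213] ext [0.038 0.038 0.015] all min/max [ 0.527 -0.438  0.02 ] [ 0.576 -0.383  0.22 ]
scene small top z 0.158 top ctr [ 0.506 -0.266  0.156] ext [0.016 0.018 0.008] all min/max [ 0.385 -0.276  0.02 ] [ 0.513 -0.203  0.16 ]
scene cup top z 0.087 top ctr [ 0.683 -0.247  0.082] ext [0.072 0.07  0.016] all min/max [ 0.648 -0.284  0.021] [ 0.72  -0.213  0.09 ]
scene bottle top z 0.132 top ctr [ 0.672 -0.467  0.129] ext [0.031 0.03  0.015] all min/max [ 0.636 -0.502  0.02 ] [ 0.707 -0.432  0.135]
scene turntable 0.5798406004905701 0.07073227316141129 0.15076607465744019 lsq [0.57900771 0.07029311] 0.14940555477155304
  tall ang -1.99 n 13 [ 0.536 -0.027  0.101] [ 0.541 -0.021  0.104]
  tall ang -1.79 n 34 [ 0.556 -0.031  0.102] [ 0.571 -0.024  0.106]
  tall ang -1.49 n 25 [ 0.588 -0.036  0.102] [ 0.595 -0.026  0.106]
  tall ang -0.53 n 79 [0.675 0.014 0.117] [0.689 0.028 0.123]
  tall ang -0.40 n 34 [0.68  
[... 1178 characters left out ...]
999 0.1545546054840088 lsq [0.57333869 0.07501962] 0.151545145668068
  tall ang -1.98 n 16 [ 0.531 -0.023  0.103] [ 0.534 -0.018  0.108]
  tall ang -1.79 n 43 [ 0.55  -0.027  0.104] [ 0.565 -0.019  0.108]
  tall ang -1.50 n 31 [ 0.581 -0.033  0.104] [ 0.592 -0.024  0.107]
  tall ang -0.53 n 81 [0.665 0.022 0.117] [0.685 0.033 0.127]
  tall ang -0.41 n 48 [0.671 0.033 0.115] [0.684 0.038 0.125]
  tall ang 0.45 n 5 [0.673 0.123 0.104] [0.678 0.125 0.106]
  tall ang 0.58 n 44 [0.661 0.133 0.103] [0.674 0.148 0.106]
  tall ang 0.90 n 51 [0.639 0.158 0.103] [0.654 0.171 0.107]
  tall ang 2.55 n 5 [0.475 0.142 0.106] [0.477 0.145 0.11 ]
  tall ang 2.66 n 114 [0.465 0.132 0.107] [0.484 0.145 0.11 ]
```

View pics/crop1.png

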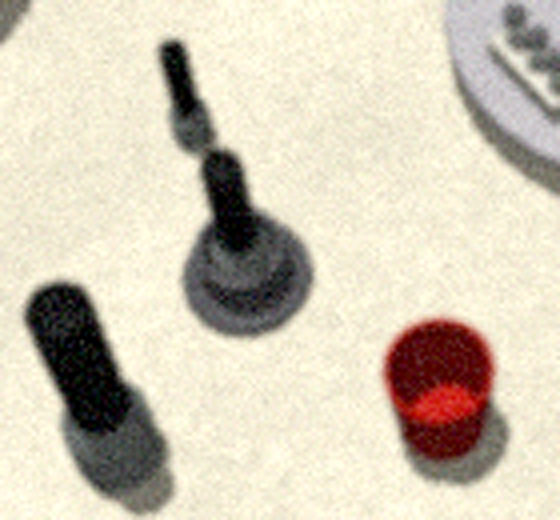

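The crop confirms it: the mid-size probe stands in the grey cup at crop (225,190), with its top at z≈0.157, which equals 0.006+0.150. The 0.22 m tall one and the thin 0.115 m one are decoys. The two views average to probe (0.511,-0.265), carousel axis (0.576,0.073) and angle ≈ -0.48.

```bash
python3 -m crank '[[[0.4,0.4,0.8],[0,0,0],0],[[0.8,0.9,0.8],[0,0,0],0],[[0.9,1,0.8],[0,0,0],0],[[0.9,1,0.7],[0,0,0],0],[[0.9,1,0],[0,0,0],0],[[0.9,1,0],[0,0,0],0],[[0.9,1,0],[0,0,0],0],[[0.9,1,0],[0,0,0],0]]' 30
python3 -m crank '[[[0.9,1,0],[0,0,0],0],[[0.9,1,0],[0,0,0],0],[[0.9,1,0],[0,0,0],0],[[0.9,1,0],[0,0,0],0],[[0.9,1,0],[0,0,0],0],[[0.9,1,0],[0,0,0],0],[[0.9,1,0],[0,0,0],0],[[0.8,0.9,0],[0,0,0],0]]'
python3 -m crank '[[[0.6,0.6,0],[0,0,0],0],[[0.2,0.2,0],[0,0,0],0],[[0,0,0],[0,0,0],0],[[0,0,0],[0,0,0],0]]'
python3 - <<'E'
from h import *
s=sense();print(s["joint_pos"].round(3),s["ee_pos"],s["orientation"])
c=cal("wrist");I,D=snapshot("wrist");np.savez("pics/w1.npz",I=I,D=D)
print(c[0],-c[3][:3,:3].T@c[3][:3,3],c[3][2,:3],proj("wrist",[.511,-.265,.156],c))
cv2.imwrite("pics/w1.png",np.clip(I.astype(float)*2,0,255).astype(np.uint8))
E
```

```text
time: 0.9
ee_pos: [0.337, -0.469, 0.2999]
orientation: [0.992, 0.128, -0.0, -0.0]
ft_force: [1.0, 0.3, -0.1]
finger_gap: 0.0879
finger_force: 0.0
time: 1.7
ee_pos: [0.5147, -0.2712, 0.2998]
orientation: [0.992, 0.128, -0.0, -0.0]
ft_force: [-0.5, -0.3, -0.4]
finger_gap: 0.0877
finger_force: 0.0
time: 2.1
ee_pos: [0.533, -0.2542, 0.2999]
orientation: [0.992, 0.127, -0.0, 0.0]
ft_force: [0.1, 0.2, -0.3]
finger_gap: 0.0876
finger_force: 0.0
[ 0.523  0.288 -0.231  1.656  0.07   1.206 -1.039] [ 0.53296347 -0.25421079  0.29992258] [ 9.91874511e-01  1.27218980e-01 -4.96155148e-04  2.00439316e-04]
325.19226210127806 [ 0.61089142 -0.23424653  0.46064333] [-0.28469967 -0.07480853 -0.95569335] (np.float64(291.5781334728127), np.float64(220.42930917599364))
```

View pics/w1.png

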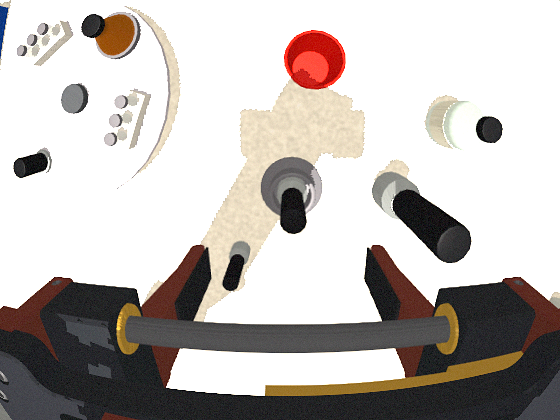

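The wrist view shows the probe's top at about (292,222), the hub at (74,98), the flask stopper at (93,26) and the post top near (22,167). I'll refine the poses from it.

Run:
```python
from h import *
z=np.load("pics/w1.npz");I,D=z["I"],z["D"]
c=cal("wrist")
for k,px,h in(("probe",(292,218),.156),("hub",(74,98),.060),("stopper",(93,26),.121),("post",(22,167),.106)):
    print(k,plane("wrist",px,h,c).round(4))
P=cloud("wrist",D,c)
print(np.nanmin(D),D[218,292],P[218,292],P[98,74],P[26,93],P[167,22])
m=(I.max(2)<60).astype(np.uint8)
sub=m[185:235,270:315];ys,xs=np.nonzero(sub);ys+=185;xs+=270
Q=P[ys,xs];g=(Q[:,2]>.148)&(Q[:,2]<.165);print(g.sum(),Q[g].mean(0),Q[g].min(0),Q[g].max(0))
g=I.max(2);n,l,st,ce=cv2.connectedComponentsWithStats(m[0:120,50:140])
print(st[:,4],ce+[50,0])
```

```text
probe [[ 0.5134 -0.265   0.156 ]]
hub [[0.5757 0.0659 0.06  ]]
stopper [[0.6699 0.0145 0.121 ]]
post [[0.4723 0.1188 0.106 ]]
0.0 0.32301515 [ 0.51288399 -0.26519865  0.15432046] [0.5757324  0.06567628 0.06035911] [0.66985586 0.01412888 0.12149486] [0.47173604 0.1203246  0.10444516]
541 [ 0.51089782 -0.26659055  0.15445469] [ 0.49737339 -0.27936987  0.14812986] [ 0.5231663  -0.2537569   0.15754433]
[10046   446     1   119   145     1     1    24     2     1     1     1
    12] [[ 94.19191718  60.48835357]
 [ 93.10762332  25.52690583]
 [133.          16.        ]
 [133.04201681  40.46218487]
 [ 82.51034483  97.62068966]
 [ 65.          89.        ]
 [ 62.          94.        ]
 [125.5        102.125     ]
 [ 61.          99.5       ]
 [ 62.         105.        ]
 [ 67.         111.        ]
 [ 69.         112.        ]
 [119.5        116.83333333]]
```

```bash
python3 -m crank '[[[-0.44,-0.24,0],[0,0,0],0],[[-0.44,-0.24,-0.3],[0,0,0],0],[[0,0,-0.8],[0,0,0],0],[[0,0,-1],[0,0,0],0],[[0,0,-1],[0,0,0],0],[[0,0,-1],[0,0,0],0],[[0,0,-1],[0,0,0],0],[[0,0,-1],[0,0,0],0]]'
python3 -m crank '[[[0,0,-1],[0,0,0],0],[[0,0,-0.7],[0,0,0],0],[[0,0,-0.3],[0,0,0],0],[[0,0,0],[0,0,0],0]]'
python3 -m crank '[[[0,0,0],[0,0,0],0.8],[[0,0,0],[0,0,0],0.8],[[0,0,0],[0,0,0],0.8],[[0,0,0],[0,0,0],0.8],[[0,0,0],[0,0,0],0.8],[[0,0,0],[0,0,0],0.8],[[0,0,0],[0,0,0],0.8],[[0,0,0],[0,0,0],0.8]]' 30
```

```text
time: 2.95
ee_pos: [0.5101, -0.2663, 0.1465]
orientation: [0.992, 0.127, -0.0, 0.0]
ft_force: [1.1, 0.3, 0.4]
finger_gap: 0.0878
finger_force: 0.0
time: 3.35
ee_pos: [0.5103, -0.2655, 0.0968]
orientation: [0.992, 0.127, -0.001, -0.0]
ft_force: [0.1, -0.1, 0.7]
finger_gap: 0.0874
finger_force: 0.0
time: 4.15
ee_pos: [0.5119, -0.2649, 0.0977]
orientation: [0.992, 0.128, -0.0, -0.0]
ft_force: [-0.7, 3.8, -1.2]
finger_gap: 0.028
finger_force: 30.1
```

```bash
python3 -m crank '[[[0,0,0.4],[0,0,0],0.8],[[0,0,0.8],[0,0,0],0.8],[[0,0,1],[0,0,0],0.8],[[0,0,1],[0,0,0],0.8],[[0,0,1],[0,0,0],0.8],[[0,0,1],[0,0,0],0.8],[[0,0.3,1],[0,0,0],0.8],[[-0.1,0.7,0.5],[0,0,0],0.8]]'
python3 -m crank '[[[-0.1,1,0],[0,0,0],0.8],[[-0.1,1,0],[0,0,0],0.8],[[-0.1,1,0],[0,0,0],0.8],[[-0.1,1,0],[0,0,0],0.8],[[-0.1,1,0],[0,0,0],0.8],[[-0.1,1,0],[0,0,0],0.8],[[-0.1,1,0],[0,0,0],0.8],[[-0.1,1,0],[0,0,0],0.8]]'
python3 -m crank '[[[0,1,0],[0,0,0],0.8],[[0,1,0],[0,0,0],0.8],[[0,1,0],[0,0,0],0.8],[[0,1,0],[0,0,0],0.8],[[0,1,0],[0,0,0],0.8],[[0,1,0],[0,0,0],0.8],[[0,0.7,0],[0,0,0],0.8],[[0,0.3,0],[0,0,0],0.8]]'
python3 -m crank '[[[0,0,0],[0,0,0],0.8],[[0,0,0],[0,0,0],0.8]]'
python3 - <<'E'
from h import *
s=sense();print(s["joint_pos"].round(3),s["ee_pos"],s["finger_gap"])
c=cal("wrist");I,D=snapshot("wrist");np.savez("pics/w2.npz",I=I,D=D,c=np.array(c[3]),k=c[:3])
cv2.imwrite("pics/w2.png",np.clip(I.astype(float)*1.5,0,255).astype(np.uint8))
E
```

```text
time: 4.95
ee_pos: [0.5099, -0.241, 0.2676]
orientation: [0.992, 0.127, 0.001, 0.001]
ft_force: [0.6, -0.4, -3.4]
finger_gap: 0.028
finger_force: 30.0
time: 5.75
ee_pos: [0.4881, -0.0378, 0.2648]
orientation: [0.992, 0.129, -0.001, -0.0]
ft_force: [0.2, -0.0, -1.9]
finger_gap: 0.0275
finger_force: 30.0
time: 6.55
ee_pos: [0.4879, 0.1378, 0.2649]
orientation: [0.992, 0.13, -0.0, -0.0]
ft_force: [0.9, -1.0, -2.8]
finger_gap: 0.0279
finger_force: 30.0
time: 6.75
ee_pos: [0.4891, 0.1342, 0.2649]
orientation: [0.992, 0.128, -0.0, 0.0]
ft_force: [-0.2, -0.7, -1.9]
finger_gap: 0.0274
finger_force: 30.0
[ 0.048  0.197 -0.5    1.871  0.106  1.1   -1.806] [0.48909061 0.1342372  0.26489076] 0.02735985245255579
```

View pics/w2.png

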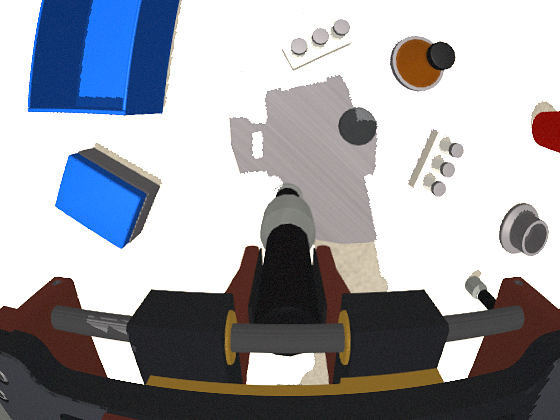

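Wrist view: the probe is in hand with its head at (288,215). The hub is at (357,126), the stopper at (441,56), and the post is mostly hidden behind the head at (288,190).

```bash
cat >> h.py <<'E'
AX=np.array([.576,.070])
def feats(n,I,D,c,zlo=.080,zhi=.112):
    P=cloud(n,D,c); d=P[...,:2]-AX; r=np.hypot(d[...,0],d[...,1])
    m=(D>0)&(P[...,2]>zlo)&(P[...,2]<zhi)&(r>.085)&(r<.14)
    tcp=sense()["ee_pos"]; m&=np.hypot(P[...,0]-tcp[0],P[...,1]-tcp[1])>0.03
    b,g,rr=[I[...,i].astype(int) for i in range(3)]
    amber=(D>0)&(P[...,2]>.05)&(P[...,2]<.13)&(rr>40)&(rr>1.7*g)&(rr>3*b)&(r<.16)&(r>.07)
    return P,m,amber
E
python3 - <<'E'
from h import *
z=np.load("pics/w2.npz");I,D=z["I"],z["D"];c=(*z["k"],z["c"])
for k,px,h in(("hub",(357,126),.060),("stopper",(441,56),.121),("posttop",(288,190),.106)):
    print(k,plane("wrist",px,h,c).round(4))
P,m,a=feats("wrist",I,D,c)
for nm,mm in(("m",m),("amber",a)):
    n,l,st,ce=cv2.connectedComponentsWithStats(mm.astype(np.uint8))
    for i in range(1,n):
        if st[i,4]>15:
            Q=P[l==i];d=Q[:,:2].mean(0)-AX
            print(nm,st[i,4],ce[i].round(0),Q.mean(0).round(4),"r %.3f ang %.3f"%(np.hypot(*d),np.arctan2(d[1],d[0])))
f,cx,cy,V=c
m=(I.max(2)<90).astype(np.uint8)[0:150,320:480]
m=(I.max(2)<110).astype(np.uint8);n,l,st,ce=cv2.connectedComponentsWithStats(m)
for i in range(1,n):
    if 80<st[i,4]<3000: print(st[i],ce[i].round(1))
# probe: head steel points
s=sense();Q=P[150:260,240:340].reshape(-1,3);
for lo,hi in((.16,.175),(.175,.19),(.19,.21),(.21,.235)):
    T=Q[(Q[:,2]>lo)&(Q[:,2]<hi)];print(lo,len(T),T.mean(0).round(4) if len(T) else "",np.ptp(T,axis=0).round(3) if len(T) else "")
E
```

```text
hub [[0.5744 0.0744 0.06  ]]
stopper [[0.6692 0.0237 0.121 ]]
posttop [[0.4927 0.1337 0.106 ]]
m 274 [340.  28.] [0.6667 0.1256 0.0976] r 0.106 ang 0.550
m 268 [319.  37.] [0.651  0.1432 0.0984] r 0.105 ang 0.773
m 262 [298.  47.] [0.6351 0.1607 0.0988] r 0.108 ang 0.994
m 524 [423.  61.] [0.6654 0.0295 0.0903] r 0.098 ang -0.425
m 256 [453. 149.] [ 0.5841 -0.0317  0.0962] r 0.102 ang -1.492
m 257 [445. 168.] [ 0.5605 -0.0285  0.0964] r 0.100 ang -1.727
m 259 [436. 187.] [ 0.5372 -0.0254  0.0963] r 0.103 ang -1.957
amber 1394 [416.  64.] [0.6635 0.0319 0.0753] r 0.095 ang -0.411
[ 396   39   59   49 2115] [423.2  61.1]
[390  40  31  51 146] [397.3  69. ]
[ 338  103   39   43 1186] [356.9 126.1]
[532 111  28  42 940] [547.1 129.7]
[  71  147   89  100 2198] [123.4 184.3]
[351 199  26  42 140] [365.5 216.6]
[ 499  203   49   52 1448] [525.  230.2]
0.16 9 [0.5011 0.1387 0.1743] [0.018 0.026 0.001]
0.175 214 [0.5019 0.1364 0.1826] [0.02  0.038 0.015]
0.19 370 [0.5019 0.1368 0.2005] [0.021 0.039 0.02 ]
0.21 1237 [0.4962 0.1353 0.2197] [0.034 0.04  0.025]
```

```bash
sed -i 's/^AX=.*/AX=np.array([.575,.0735])/' h.py
python3 -m crank '[[[0,0.6,0],[0,0,0],0.8],[[0,0.6,0],[0,0,0],0.8],[[0,0.3,-0.2],[0,0,0],0.8],[[0,0,-0.6],[0,0,0],0.8],[[0,0,-0.8],[0,0,0],0.8],[[0,0,-0.8],[0,0,0],0.8],[[0,0,-0.8],[0,0,0],0.8],[[0,0,-0.6],[0,0,0],0.8]]'
python3 -m crank '[[[0,0,-0.4],[0,0,0],0.8],[[0,0,-0.2],[0,0,0],0.8],[[0,0,0],[0,0,0],0.8],[[0,0,0],[0,0,0],0.8]]'
python3 - <<'E'
from h import *
s=sense();print(s["joint_pos"].round(3),s["ee_pos"],s["ft_force"])
c=cal("wrist");I,D=snapshot("wrist")
np.savez("pics/w3.npz",I=I,D=D)
J=snapshot("side")[0]
P,m,a=feats("wrist",I,D,c)
n,l,st,ce=cv2.connectedComponentsWithStats(m.astype(np.uint8))
for i in range(1,n):
    if st[i,4]>40:
        Q=P[l==i];d=Q[:,:2].mean(0)-AX
        print(st[i,4],ce[i].round(0),Q.mean(0).round(4),Q.min(0).round(3),Q.max(0).round(3),"r %.3f ang %.3f"%(np.hypot(*d),np.arctan2(d[1],d[0])))
A=cv2.resize(I[130:300,200:400],(400,340));B=cv2.resize(J[170:300,180:330],(392,340))
cv2.imwrite("pics/w3.png",np.hstack([A,np.clip(B.astype(float)*2,0,255).astype(np.uint8)]))
E
```

```text
time: 7.6
ee_pos: [0.489, 0.1711, 0.1685]
orientation: [0.992, 0.127, -0.001, 0.0]
ft_force: [-0.0, 0.2, -3.2]
finger_gap: 0.0275
finger_force: 30.0
time: 8.0
ee_pos: [0.4899, 0.1727, 0.1557]
orientation: [0.992, 0.128, 0.0, -0.0]
ft_force: [0.1, 0.9, -1.4]
finger_gap: 0.0273
finger_force: 30.0
[-0.046  0.345 -0.498  1.965  0.212  0.881 -1.969] [0.48990759 0.17265381 0.15571107] [ 0.09623449  0.87884724 -1.3734354 ]
1163 [400.  17.] [0.6581 0.1357 0.0971] [0.644 0.117 0.08 ] [0.677 0.152 0.103] r 0.104 ang 0.642
593 [357.  33.] [0.6347 0.1616 0.0979] [0.628 0.152 0.08 ] [0.645 0.169 0.103] r 0.106 ang 0.975
1081 [513.  64.] [0.6661 0.0308 0.0922] [0.652 0.009 0.08 ] [0.69  0.041 0.112] r 0.101 ang -0.439
433 [539. 181.] [ 0.584  -0.0307  0.0948] [ 0.576 -0.044  0.08 ] [ 0.593 -0.025  0.102] r 0.105 ang -1.485
440 [528. 204.] [ 0.5607 -0.0275  0.0947] [ 0.552 -0.04   0.08 ] [ 0.569 -0.022  0.103] r 0.102 ang -1.712
433 [517. 228.] [ 0.5372 -0.0243  0.0948] [ 0.528 -0.037  0.08 ] [ 0.545 -0.019  0.103] r 0.105 ang -1.939
745 [342. 260.] [0.4768 0.1262 0.1   ] [0.46  0.115 0.08 ] [0.484 0.14  0.106] r 0.111 ang 2.649
```

View pics/w3.png

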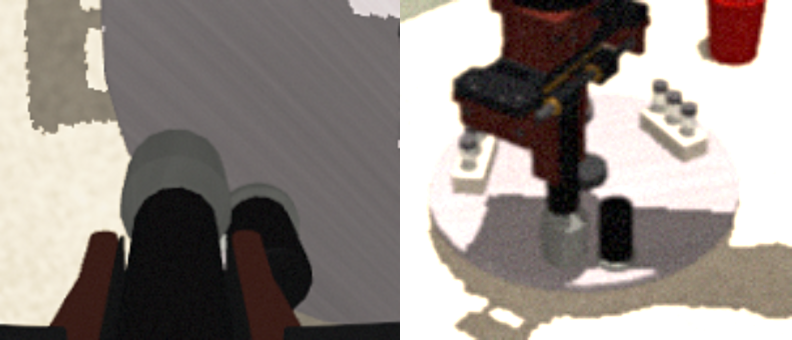

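The probe head stands beside the post on the turntable with a gap of roughly 15 mm; the wrist crop shows the head at (175,190) and the post at (268,240). I'll work out the arc rows next.

Run:
```python
from h import *
p=sense()["ee_pos"][:2];d=p-AX;th=np.arctan2(d[1],d[0]);r=np.hypot(*d);print(th,r)
q=p.copy()
for i,s in enumerate([.03,.03,.02,.01, .02,.04,.06,.08,.095,.105,.105]):
    th+=s;r=max(.126,r-.0015);n=AX+r*np.array([np.cos(th),np.sin(th)]);print(s,((n-q)/.025).round(2),n.round(4));q=n
```

```text
2.2786111461909195 0.13074090200402216
0.03 [-0.08 -0.15] [0.4881 0.1691]
0.03 [-0.07 -0.15] [0.4863 0.1654]
0.02 [-0.03 -0.11] [0.4855 0.1625]
0.01 [-0.03 -0.04] [0.4848 0.1615]
0.02 [-0.07 -0.07] [0.4831 0.1597]
0.04 [-0.13 -0.15] [0.4797 0.1559]
0.06 [-0.19 -0.23] [0.4749 0.1501]
0.08 [-0.23 -0.33] [0.4691 0.1418]
0.095 [-0.24 -0.41] [0.4631 0.1315]
0.105 [-0.22 -0.48] [0.4577 0.1194]
0.105 [-0.17 -0.5 ] [0.4535 0.1069]
```

```bash
python3 -m crank '[[[-0.13,-0.08,0],[0,0,0],0.8],[[-0.15,-0.1,0.1],[0,0,0],0.8],[[-0.1,-0.08,0.1],[0,0,0],0.8],[[-0.05,-0.05,0.1],[0,0,0],0.8],[[0,0,0],[0,0,0],0.8]]'
python3 -c "
from h import *
p=sense()['ee_pos'];d=p[:2]-AX;print(p,np.arctan2(d[1],d[0]),np.hypot(*d),sense()['ft_force'])"
```

```text
time: 8.6
ee_pos: [0.4788, 0.1647, 0.1632]
orientation: [0.992, 0.128, 0.0, 0.0]
ft_force: [-0.4, -0.4, -2.4]
finger_gap: 0.0275
finger_force: 30.0
[0.47881265 0.16469692 0.16324078] 2.382820228799968 0.13254766659166511 [-0.35582815 -0.4434963  -2.41799549]
```

Run:
```python
from h import *
p=sense()["ee_pos"][:2];d=p-AX;th=np.arctan2(d[1],d[0]);r=np.hypot(*d)
q=p.copy()
for i,s in enumerate([.02,.04,.06,.08,.095,.105,.105]):
    th+=s;r=max(.125,r-.002);n=AX+r*np.array([np.cos(th),np.sin(th)]);print(s,((n-q)/.025).round(2),n.round(4));q=n
```

```text
0.02 [-0.01 -0.13] [0.4785 0.1614]
0.04 [-0.08 -0.21] [0.4766 0.1562]
0.06 [-0.13 -0.29] [0.4734 0.1489]
0.08 [-0.18 -0.37] [0.469  0.1398]
0.095 [-0.23 -0.41] [0.4632 0.1294]
0.105 [-0.21 -0.48] [0.458  0.1174]
0.105 [-0.16 -0.5 ] [0.454  0.1049]
```

The carousel is turning freely at about 1.05 rad/s, with a ≈ 0.15 at t=9.40. I'll write the predictor next.

```bash
cat > pred.py <<'E'
from h import *
import sys
# t0 a0 w0 s zt lead n : rows from the present TCP to stay over the flask
t0,a0,w0,s,zt,lead,n=[float(x) for x in sys.argv[1:8]]
def state(t):
    a,w,dt=a0,w0,.005
    for _ in range(int(round((t-t0)/dt))): 
        w=max(0,w-dt*s*(.0833*w+.03)); a+=w*dt
    return a,w
st=sense();q=st["ee_pos"].copy();t=st["time"]
a,w=state(t);F=AX+.11*np.array([np.cos(a),np.sin(a)]);print("now t %.2f a %.3f w %.3f flask"%(t,a,w),F.round(4),"err mm",((q[:2]-F)*1000).round(1),"z",q[2].round(4))
for i in range(int(n)):
    a,w=state(t+.1*(i+1)+lead);F=np.r_[AX+.11*np.array([np.cos(a),np.sin(a)]),zt]
    print(i,F[:2].round(4),"step",((F-q)/.025).round(2)); q=F
E
python3 pred.py 9.425 .175 1.05 1 .238 .05 10
```

```text
now t 9.50 a 0.253 w 1.041 flask [0.6815 0.1011] err mm [-227.    3.] z 0.179
0 [0.676  0.1172] step [8.86 0.52 2.36]
1 [0.671  0.1272] step [-0.2  0.4  0. ]
2 [0.6651 0.1366] step [-0.24  0.37  0.  ]
3 [0.6584 0.1452] step [-0.27  0.35  0.  ]
4 [0.651  0.1531] step [-0.3   0.31  0.  ]
5 [0.6429 0.1601] step [-0.32  0.28  0.  ]
6 [0.6343 0.1662] step [-0.34  0.24  0.  ]
7 [0.6252 0.1714] step [-0.36  0.21  0.  ]
8 [0.6158 0.1757] step [-0.38  0.17  0.  ]
9 [0.6061 0.179 ] step [-0.39  0.13  0.  ]
```

```bash
python3 -m crank '[[[0.4,0.1,0.9],[0,0,0],0.8],[[0.9,0.3,0.8],[0,0,0],0.8],[[1,0.4,0.5],[0,0,0],0.8],[[1,0.4,0.2],[0,0,0],0.8],[[1,0.4,0],[0,0,0],0.8],[[1,0.4,0],[0,0,0],0.8],[[0.9,0.4,0],[0,0,0],0.8],[[0.5,0.3,0],[0,0,0],0.8]]'
python3 pred.py 9.425 .175 1.05 1 .238 .05 1; python3 est.py 1;python3 pred.py 9.425 .175 1.05 1 .238 .05 8
```

```text
time: 10.3
ee_pos: [0.6227, 0.1725, 0.2365]
orientation: [0.992, 0.128, -0.0, -0.0]
ft_force: [-0.6, 0.5, -2.3]
finger_gap: 0.0277
finger_force: 30.0
now t 10.30 a 1.050 w 0.951 flask [0.6298 0.1689] err mm [-7.1  3.6] z 0.2365
0 [0.6158 0.1757] step [-0.28  0.13  0.06]
t 10.30 amber 1433 guess 0.9675072096555786
   n 920 r 0.105 ang -0.155 rel -1.12 zmax 0.103 ext [0.026 0.064 0.023]
[0.62365503 0.17391491 0.23645631]
now t 10.35 a 1.097 w 0.945 flask [0.6252 0.1714] err mm [-1.5  2.5] z 0.2365
0 [0.611  0.1774] step [-0.51  0.14  0.06]
1 [0.6012 0.1803] step [-0.39  0.12  0.  ]
2 [0.5914 0.1823] step [-0.39  0.08  0.  ]
3 [0.5815 0.1833] step [-0.39  0.04  0.  ]
4 [0.5717 0.1835] step [-0.39  0.01  0.  ]
5 [0.5621 0.1827] step [-0.39 -0.03  0.  ]
6 [0.5526 0.1812] step [-0.38 -0.06  0.  ]
7 [0.5434 0.1789] step [-0.37 -0.09  0.  ]
```

```bash
python3 -m crank '[[[-0.45,0.12,0.06],[0,0,0],0.8],[[-0.4,0.11,0],[0,0,0],0.8],[[-0.4,0.08,0],[0,0,0],0.8],[[-0.39,0.04,0],[0,0,0],0.8],[[-0.39,0.01,0],[0,0,0],0.8],[[-0.39,-0.03,0],[0,0,0],0.8]]'
python3 pred.py 10.3 1.06 .955 1 .238 .05 0; python3 est.py 1;python3 pred.py 10.3 1.06 .955 1 .238 .05 8
```

```text
time: 10.95
ee_pos: [0.5597, 0.1806, 0.2394]
orientation: [0.992, 0.128, 0.0, 0.0]
ft_force: [0.5, -0.1, -2.8]
finger_gap: 0.028
finger_force: 30.0
now t 10.95 a 1.658 w 0.886 flask [0.5654 0.1831] err mm [-5.8 -2.5] z 0.2394
t 10.95 amber 1417 guess 1.5175393446203334
   n 617 r 0.104 ang 0.249 rel -1.27 zmax 0.103 ext [0.026 0.039 0.023]
   n 296 r 0.108 ang 0.627 rel -0.89 zmax 0.103 ext [0.016 0.017 0.022]
   n 666 r 0.113 ang -1.515 rel -3.03 zmax 0.107 ext [0.029 0.03  0.027]
[0.55822749 0.18050349 0.23934938]
now t 11.00 a 1.702 w 0.880 flask [0.5606 0.1826] err mm [-2.4 -2.1] z 0.2393
0 [0.5465 0.1797] step [-0.47 -0.03 -0.05]
1 [0.5375 0.1769] step [-0.36 -0.11  0.  ]
2 [0.5288 0.1733] step [-0.35 -0.14  0.  ]
3 [0.5206 0.1691] step [-0.33 -0.17  0.  ]
4 [0.5129 0.1643] step [-0.31 -0.19  0.  ]
5 [0.5057 0.1589] step [-0.29 -0.22  0.  ]
6 [0.499 0.153] step [-0.27 -0.24  0.  ]
7 [0.4929 0.1467] step [-0.24 -0.25  0.  ]
```

```bash
python3 pred.py 10.95 1.635 .87 1.05 .238 .02 8
```

```text
now t 11.00 a 1.678 w 0.865 flask [0.5632 0.1829] err mm [-5.  -2.4] z 0.2393
0 [0.552  0.1811] step [-0.25  0.02 -0.05]
1 [0.543  0.1787] step [-0.36 -0.09  0.  ]
2 [0.5343 0.1757] step [-0.35 -0.12  0.  ]
3 [0.526 0.172] step [-0.33 -0.15  0.  ]
4 [0.5182 0.1677] step [-0.31 -0.17  0.  ]
5 [0.5108 0.1628] step [-0.3  -0.19  0.  ]
6 [0.5039 0.1574] step [-0.28 -0.22  0.  ]
7 [0.4975 0.1516] step [-0.25 -0.23  0.  ]
```

```bash
python3 -m crank '[[[-0.3,0.01,-0.05],[0,0,0],0.8],[[-0.36,-0.08,0],[0,0,0],0.8],[[-0.35,-0.12,0],[0,0,0],0.8],[[-0.33,-0.15,0],[0,0,0],0.8],[[-0.31,-0.17,0],[0,0,0],0.8],[[-0.3,-0.19,0],[0,0,0],0.8]]'
python3 pred.py 10.95 1.635 .87 1.05 .238 .02 0; python3 est.py 1;python3 pred.py 10.95 1.635 .87 1.05 .238 .02 7
```

```text
time: 11.6
ee_pos: [0.5113, 0.1626, 0.2379]
orientation: [0.992, 0.128, 0.0, 0.0]
ft_force: [0.6, -0.2, -2.3]
finger_gap: 0.0278
finger_force: 30.0
now t 11.60 a 2.178 w 0.802 flask [0.5122 0.1638] err mm [-0.9 -1.2] z 0.2379
t 11.60 amber 1437 guess 2.0400928393873943
   n 310 r 0.106 ang 0.710 rel -1.33 zmax 0.103 ext [0.018 0.017 0.023]
   n 296 r 0.104 ang 0.929 rel -1.11 zmax 0.103 ext [0.017 0.017 0.022]
   n 278 r 0.107 ang 1.150 rel -0.89 zmax 0.103 ext [0.017 0.016 0.023]
   n 758 r 0.114 ang -0.984 rel -3.02 zmax 0.107 ext [0.029 0.03  0.027]
   n 292 r 0.105 ang 3.121 rel 1.08 zmax 0.102 ext [0.016 0.017 0.022]
   n 288 r 0.103 ang -2.937 rel 1.31 zmax 0.103 ext [0.017 0.017 0.023]
   n 295 r 0.105 ang -2.709 rel 1.53 zmax 0.102 ext [0.017 0.017 0.022]
[0.51026862 0.16169314 0.23783185]
now t 11.65 a 2.218 w 0.797 flask [0.5087 0.1613] err mm [1.6 0.4] z 0.2378
0 [0.5007 0.1546] step [-0.38 -0.28  0.01]
1 [0.4946 0.1485] step [-0.24 -0.24  0.  ]
2 [0.489  0.1421] step [-0.22 -0.26  0.  ]
3 [0.4841 0.1354] step [-0.2  -0.27  0.  ]
4 [0.4797 0.1284] step [-0.18 -0.28  0.  ]
5 [0.4759 0.1212] step [-0.15 -0.29  0.  ]
6 [0.4727 0.1139] step [-0.13 -0.29  0.  ]
```

```bash
python3 pred.py 11.6 2.143 .77 1.15 .238 .02 8
```

```text
now t 11.65 a 2.181 w 0.765 flask [0.5119 0.1636] err mm [-1.7 -1.9] z 0.2378
0 [0.504  0.1575] step [-0.25 -0.17  0.01]
1 [0.4979 0.152 ] step [-0.24 -0.22  0.  ]
2 [0.4924 0.1461] step [-0.22 -0.24  0.  ]
3 [0.4873 0.1399] step [-0.2  -0.25  0.  ]
4 [0.4828 0.1335] step [-0.18 -0.26  0.  ]
5 [0.4788 0.1269] step [-0.16 -0.27  0.  ]
6 [0.4753 0.1201] step [-0.14 -0.27  0.  ]
7 [0.4724 0.1132] step [-0.12 -0.28  0.  ]
```

```bash
python3 -m crank '[[[-0.25,-0.17,0],[0,0,0],0.8],[[-0.24,-0.22,0],[0,0,0],0.8],[[-0.22,-0.24,0],[0,0,0],0.8],[[-0.2,-0.25,0],[0,0,0],0.8],[[-0.18,-0.26,0],[0,0,0],0.8],[[-0.16,-0.27,0],[0,0,0],0.8]]'
python3 pred.py 11.6 2.143 .77 1.15 .238 .02 0; python3 est.py 1;python3 pred.py 11.6 2.143 .77 1.15 .238 .02 7
```

```text
time: 12.25
ee_pos: [0.4803, 0.1273, 0.2379]
orientation: [0.992, 0.128, 0.0, 0.0]
ft_force: [0.1, 0.3, -2.7]
finger_gap: 0.0273
finger_force: 30.0
now t 12.25 a 2.621 w 0.702 flask [0.4796 0.1282] err mm [ 0.8 -1. ] z 0.2379
t 12.25 amber 1406 guess 2.5397627270559022
   n 844 r 0.115 ang -0.513 rel -3.05 zmax 0.107 ext [0.029 0.029 0.027]
   n 307 r 0.106 ang 1.186 rel -1.35 zmax 0.103 ext [0.017 0.016 0.023]
   n 281 r 0.103 ang 1.410 rel -1.13 zmax 0.103 ext [0.016 0.016 0.023]
   n 277 r 0.106 ang 1.633 rel -0.91 zmax 0.103 ext [0.017 0.017 0.022]
   n 300 r 0.105 ang -2.230 rel 1.51 zmax 0.102 ext [0.016 0.018 0.022]
   n 291 r 0.103 ang -2.453 rel 1.29 zmax 0.103 ext [0.016 0.017 0.023]
   n 298 r 0.106 ang -2.675 rel 1.07 zmax 0.102 ext [0.017 0.017 0.022]
[0.47984815 0.12591874 0.23778791]
now t 12.30 a 2.656 w 0.697 flask [0.4777 0.1249] err mm [2.1 1.1] z 0.2378
0 [0.4738 0.1166] step [-0.24 -0.37  0.01]
1 [0.4711 0.1097] step [-0.11 -0.28  0.  ]
2 [0.4689 0.1026] step [-0.09 -0.28  0.  ]
3 [0.4672 0.0956] step [-0.07 -0.28  0.  ]
4 [0.466  0.0885] step [-0.05 -0.28  0.  ]
5 [0.4653 0.0815] step [-0.03 -0.28  0.  ]
6 [0.465  0.0746] step [-0.01 -0.28  0.  ]
```

```bash
python3 -m crank '[[[-0.2,-0.33,0],[0,0,0],0.8],[[-0.11,-0.28,0],[0,0,0],0.8],[[-0.09,-0.28,0],[0,0,0],0.8],[[-0.07,-0.28,0],[0,0,0],0.8],[[-0.05,-0.28,0],[0,0,0],0.8],[[-0.03,-0.28,0],[0,0,0],0.8],[[-0.01,-0.28,0],[0,0,0],0.8]]'
python3 pred.py 11.6 2.143 .77 1.15 .238 .02 0; python3 est.py 1;python3 pred.py 11.6 2.143 .77 1.15 .238 .02 8
```

```text
time: 13.0
ee_pos: [0.4667, 0.077, 0.2379]
orientation: [0.992, 0.128, 0.0, -0.0]
ft_force: [-0.1, -0.3, -3.2]
finger_gap: 0.0278
finger_force: 30.0
now t 13.00 a 3.119 w 0.628 flask [0.465 0.076] err mm [1.7 1. ] z 0.2379
t 13.00 amber 1391 guess 3.0935411229916334
   n 310 r 0.105 ang 1.686 rel -1.41 zmax 0.103 ext [0.017 0.017 0.023]
   n 296 r 0.102 ang 1.912 rel -1.18 zmax 0.103 ext [0.017 0.017 0.023]
   n 305 r 0.105 ang 2.138 rel -0.96 zmax 0.102 ext [0.017 0.016 0.022]
   n 309 r 0.105 ang -1.726 rel 1.46 zmax 0.103 ext [0.016 0.017 0.022]
   n 308 r 0.103 ang -1.951 rel 1.24 zmax 0.102 ext [0.017 0.017 0.022]
   n 315 r 0.106 ang -2.175 rel 1.02 zmax 0.103 ext [0.017 0.018 0.022]
[0.46669539 0.07568193 0.23780311]
now t 13.05 a 3.150 w 0.623 flask [0.465  0.0725] err mm [1.7 3.1] z 0.2378
0 [0.4654 0.0644] step [-0.05 -0.45  0.01]
1 [0.4661 0.0578] step [ 0.03 -0.27  0.  ]
2 [0.4673 0.0513] step [ 0.05 -0.26  0.  ]
3 [0.4688 0.045 ] step [ 0.06 -0.25  0.  ]
4 [0.4706 0.0389] step [ 0.07 -0.24  0.  ]
5 [0.4727 0.033 ] step [ 0.09 -0.24  0.  ]
6 [0.4752 0.0273] step [ 0.1  -0.23  0.  ]
7 [0.4779 0.0218] step [ 0.11 -0.22  0.  ]
```

```bash
python3 -m crank '[[[-0.03,-0.38,0],[0,0,0],0.8],[[0.02,-0.29,0],[0,0,0],0.8],[[0.04,-0.26,0],[0,0,0],0.8],[[0.06,-0.25,0],[0,0,0],0.8],[[0.07,-0.24,0],[0,0,0],0.8],[[0.09,-0.24,0],[0,0,0],0.8],[[0.1,-0.23,0],[0,0,0],0.8],[[0.11,-0.22,0],[0,0,0],0.8]]'
python3 pred.py 11.6 2.143 .77 1.15 .238 .02 0; python3 est.py 1;python3 pred.py 11.6 2.143 .77 1.15 .238 .02 8
```

```text
time: 13.85
ee_pos: [0.4785, 0.0244, 0.2379]
orientation: [0.992, 0.128, 0.0, 0.0]
ft_force: [-0.1, -0.1, -2.3]
finger_gap: 0.0278
finger_force: 30.0
now t 13.85 a 3.620 w 0.551 flask [0.4773 0.0229] err mm [1.1 1.5] z 0.2379
t 13.85 amber 1409 guess -2.6233909237370883
   n 312 r 0.106 ang -1.229 rel 1.39 zmax 0.103 ext [0.016 0.016 0.023]
   n 304 r 0.104 ang -1.449 rel 1.17 zmax 0.103 ext [0.016 0.017 0.022]
   n 305 r 0.107 ang -1.671 rel 0.95 zmax 0.103 ext [0.017 0.017 0.023]
   n 312 r 0.104 ang 2.196 rel -1.46 zmax 0.103 ext [0.016 0.017 0.022]
   n 307 r 0.102 ang 2.420 rel -1.24 zmax 0.103 ext [0.017 0.017 0.023]
   n 304 r 0.105 ang 2.648 rel -1.01 zmax 0.103 ext [0.016 0.017 0.023]
[0.47890167 0.02336417 0.23787214]
now t 13.90 a 3.647 w 0.546 flask [0.4787 0.0202] err mm [0.2 3.1] z 0.2379
0 [0.4824 0.0141] step [ 0.14 -0.37  0.01]
1 [0.4857 0.0093] step [ 0.13 -0.19  0.  ]
2 [0.4892 0.0047] step [ 0.14 -0.18  0.  ]
3 [4.928e-01 4.000e-04] step [ 0.15 -0.17  0.  ]
4 [ 0.4966 -0.0037] step [ 0.15 -0.16  0.  ]
5 [ 0.5006 -0.0075] step [ 0.16 -0.15  0.  ]
6 [ 0.5046 -0.011 ] step [ 0.16 -0.14  0.  ]
7 [ 0.5088 -0.0143] step [ 0.17 -0.13  0.  ]
```

```bash
python3 -m crank '[[[0.13,-0.33,0],[0,0,0],0.8],[[0.13,-0.21,0],[0,0,0],0.8],[[0.14,-0.18,0],[0,0,0],0.8],[[0.15,-0.17,0],[0,0,0],0.8],[[0.15,-0.16,0],[0,0,0],0.8],[[0.16,-0.15,0],[0,0,0],0.8],[[0.16,-0.14,0],[0,0,0],0.8],[[0.17,-0.13,0],[0,0,0],0.8]]'
python3 pred.py 11.6 2.143 .77 1.15 .238 .02 0; python3 est.py 1;python3 pred.py 11.6 2.143 .77 1.15 .238 .02 8
```

```text
time: 14.7
ee_pos: [0.5083, -0.0121, 0.2379]
orientation: [0.992, 0.128, -0.0, -0.0]
ft_force: [-0.3, 0.3, -2.2]
finger_gap: 0.0279
finger_force: 30.0
now t 14.70 a 4.057 w 0.480 flask [ 0.5079 -0.0137] err mm [0.4 1.6] z 0.2379
t 14.70 amber 1415 guess -2.141341404055511
   n 857 r 0.113 ang 0.902 rel 3.04 zmax 0.107 ext [0.03  0.03  0.027]
   n 299 r 0.107 ang -0.794 rel 1.35 zmax 0.103 ext [0.016 0.016 0.021]
   n 283 r 0.105 ang -1.015 rel 1.13 zmax 0.103 ext [0.016 0.017 0.022]
   n 292 r 0.108 ang -1.235 rel 0.91 zmax 0.103 ext [0.017 0.017 0.023]
   n 300 r 0.104 ang 2.641 rel -1.50 zmax 0.103 ext [0.016 0.017 0.022]
   n 308 r 0.102 ang 2.868 rel -1.27 zmax 0.103 ext [0.017 0.016 0.023]
   n 290 r 0.105 ang 3.089 rel -1.05 zmax 0.102 ext [0.015 0.016 0.022]
[ 0.50894413 -0.01277438  0.23789542]
now t 14.75 a 4.081 w 0.476 flask [ 0.51   -0.0153] err mm [-1.1  2.5] z 0.2379
0 [ 0.5152 -0.0188] step [ 0.25 -0.24  0.  ]
1 [ 0.5195 -0.0215] step [ 0.17 -0.11  0.  ]
2 [ 0.5239 -0.0239] step [ 0.17 -0.1   0.  ]
3 [ 0.5282 -0.0261] step [ 0.18 -0.09  0.  ]
4 [ 0.5327 -0.028 ] step [ 0.18 -0.08  0.  ]
5 [ 0.5371 -0.0298] step [ 0.18 -0.07  0.  ]
6 [ 0.5415 -0.0313] step [ 0.18 -0.06  0.  ]
7 [ 0.5459 -0.0326] step [ 0.18 -0.05  0.  ]
```

```bash
python3 -m crank '[[[0.22,-0.2,0],[0,0,0],0.8],[[0.18,-0.12,0],[0,0,0],0.8],[[0.17,-0.1,0],[0,0,0],0.8],[[0.18,-0.09,0],[0,0,0],0.8],[[0.18,-0.08,0],[0,0,0],0.8],[[0.18,-0.07,0],[0,0,0],0.8],[[0.18,-0.06,0],[0,0,0],0.8],[[0.18,-0.05,0],[0,0,0],0.8]]'
python3 pred.py 11.6 2.143 .77 1.15 .238 .02 0; python3 est.py 1;python3 pred.py 11.6 2.143 .77 1.15 .238 .02 8
```

```text
time: 15.55
ee_pos: [0.5451, -0.0312, 0.2379]
orientation: [0.992, 0.128, -0.0, -0.0]
ft_force: [-0.1, -0.1, -2.5]
finger_gap: 0.0277
finger_force: 30.0
now t 15.55 a 4.436 w 0.414 flask [ 0.545  -0.0323] err mm [0.1 1.1] z 0.2379
t 15.55 amber 1412 guess -1.7387494916397437
   n 306 r 0.107 ang -0.420 rel 1.32 zmax 0.103 ext [0.017 0.017 0.023]
   n 281 r 0.105 ang -0.638 rel 1.10 zmax 0.103 ext [0.017 0.016 0.022]
   n 793 r 0.112 ang 1.280 rel 3.02 zmax 0.107 ext [0.03  0.03  0.026]
   n 260 r 0.108 ang -0.857 rel 0.88 zmax 0.103 ext [0.016 0.016 0.018]
   n 293 r 0.105 ang 3.019 rel -1.52 zmax 0.103 ext [0.016 0.017 0.023]
   n 295 r 0.102 ang -3.034 rel -1.29 zmax 0.103 ext [0.016 0.017 0.022]
   n 293 r 0.105 ang -2.810 rel -1.07 zmax 0.102 ext [0.016 0.017 0.022]
[ 0.5457714  -0.0314454   0.23793004]
now t 15.60 a 4.457 w 0.410 flask [ 0.5472 -0.0329] err mm [-1.4  1.5] z 0.2379
0 [ 0.5524 -0.0341] step [ 0.26 -0.11  0.  ]
1 [ 0.5567 -0.035 ] step [ 0.17 -0.03  0.  ]
2 [ 0.5609 -0.0356] step [ 0.17 -0.03  0.  ]
3 [ 0.5651 -0.0361] step [ 0.17 -0.02  0.  ]
4 [ 0.5692 -0.0363] step [ 0.17 -0.01  0.  ]
5 [ 0.5733 -0.0365] step [ 0.16 -0.01  0.  ]
6 [ 0.5773 -0.0365] step [0.16 0.   0.  ]
7 [ 0.5812 -0.0363] step [0.16 0.01 0.  ]
```

```bash
python3 -m crank '[[[0.23,-0.1,0],[0,0,0],0.8],[[0.18,-0.04,0],[0,0,0],0.8],[[0.17,-0.03,0],[0,0,0],0.8],[[0.17,-0.02,0],[0,0,0],0.8],[[0.17,-0.01,0],[0,0,0],0.8],[[0.16,-0.01,0],[0,0,0],0.8],[[0.16,0,0],[0,0,0],0.8],[[0.16,0.01,0],[0,0,0],0.8]]'
python3 pred.py 11.6 2.143 .77 1.15 .238 .02 0; python3 est.py 1;python3 pred.py 11.6 2.143 .77 1.15 .238 .02 8
```

```text
time: 16.4
ee_pos: [0.58, -0.0361, 0.2379]
orientation: [0.992, 0.128, 0.0, 0.0]
ft_force: [0.1, 0.1, -1.6]
finger_gap: 0.0277
finger_force: 30.0
now t 16.40 a 4.762 w 0.353 flask [ 0.5804 -0.0364] err mm [-0.4  0.3] z 0.2379
t 16.40 amber 1420 guess -1.406966063873724
   n 308 r 0.107 ang -0.101 rel 1.31 zmax 0.103 ext [0.016 0.017 0.023]
   n 295 r 0.105 ang -0.318 rel 1.09 zmax 0.103 ext [0.017 0.017 0.022]
   n 275 r 0.108 ang -0.537 rel 0.87 zmax 0.102 ext [0.016 0.017 0.022]
   n 737 r 0.112 ang 1.610 rel 3.02 zmax 0.107 ext [0.029 0.029 0.026]
   n 295 r 0.106 ang -2.477 rel -1.07 zmax 0.102 ext [0.017 0.017 0.022]
   n 295 r 0.102 ang -2.705 rel -1.30 zmax 0.103 ext [0.017 0.017 0.023]
   n 275 r 0.104 ang -2.934 rel -1.53 zmax 0.102 ext [0.017 0.016 0.022]
[ 0.58059134 -0.03597441  0.23787334]
now t 16.45 a 4.779 w 0.350 flask [ 0.5823 -0.0363] err mm [-1.8  0.3] z 0.2379
0 [ 0.5869 -0.0359] step [0.25 0.   0.01]
1 [ 0.5906 -0.0354] step [0.15 0.02 0.  ]
2 [ 0.5942 -0.0348] step [0.14 0.02 0.  ]
3 [ 0.5977 -0.0341] step [0.14 0.03 0.  ]
4 [ 0.6011 -0.0334] step [0.14 0.03 0.  ]
5 [ 0.6044 -0.0325] step [0.13 0.03 0.  ]
6 [ 0.6077 -0.0315] step [0.13 0.04 0.  ]
7 [ 0.6108 -0.0305] step [0.13 0.04 0.  ]
```

```bash
python3 -m crank '[[[0.23,0,0],[0,0,0],0.8],[[0.16,0.02,0],[0,0,0],0.8],[[0.14,0.02,0],[0,0,0],0.8],[[0.14,0.03,0],[0,0,0],0.8],[[0.14,0.03,0],[0,0,0],0.8],[[0.13,0.03,0],[0,0,0],0.8],[[0.13,0.04,0],[0,0,0],0.8],[[0.13,0.04,0],[0,0,0],0.8]]'
python3 pred.py 11.6 2.143 .77 1.15 .238 .02 0; python3 est.py 1;python3 pred.py 11.6 2.143 .77 1.15 .238 .02 8
```

```text
time: 17.25
ee_pos: [0.61, -0.0307, 0.2379]
orientation: [0.992, 0.128, 0.0, -0.0]
ft_force: [-0.8, -0.1, -1.7]
finger_gap: 0.0279
finger_force: 30.0
now t 17.25 a 5.038 w 0.298 flask [ 0.6102 -0.0307] err mm [-0.2 -0. ] z 0.2379
t 17.25 amber 1424 guess -1.1340195932362092
   n 308 r 0.107 ang 0.171 rel 1.31 zmax 0.103 ext [0.016 0.016 0.023]
   n 304 r 0.105 ang -0.048 rel 1.09 zmax 0.103 ext [0.016 0.016 0.022]
   n 297 r 0.108 ang -0.268 rel 0.87 zmax 0.102 ext [0.017 0.017 0.022]
   n 692 r 0.112 ang 1.889 rel 3.02 zmax 0.107 ext [0.029 0.03  0.027]
   n 119 r 0.099 ang -2.441 rel -1.31 zmax 0.103 ext [0.011 0.01  0.023]
   n 97 r 0.102 ang -2.647 rel -1.51 zmax 0.099 ext [0.008 0.016 0.019]
[ 0.61042987 -0.03048983  0.23793555]
now t 17.30 a 5.053 w 0.294 flask [ 0.6117 -0.0302] err mm [-1.3 -0.3] z 0.2379
0 [ 0.6153 -0.0289] step [0.19 0.07 0.  ]
1 [ 0.6182 -0.0277] step [0.12 0.05 0.  ]
2 [ 0.621  -0.0264] step [0.11 0.05 0.  ]
3 [ 0.6237 -0.0251] step [0.11 0.05 0.  ]
4 [ 0.6263 -0.0238] step [0.1  0.05 0.  ]
5 [ 0.6288 -0.0225] step [0.1  0.05 0.  ]
6 [ 0.6312 -0.0211] step [0.1  0.06 0.  ]
7 [ 0.6335 -0.0196] step [0.09 0.06 0.  ]
```

```bash
python3 -m crank '[[[0.18,0.06,0],[0,0,0],0.8],[[0.12,0.05,0],[0,0,0],0.8],[[0.11,0.05,0],[0,0,0],0.8],[[0.11,0.05,0],[0,0,0],0.8],[[0.1,0.05,0],[0,0,0],0.8],[[0.1,0.05,0],[0,0,0],0.8],[[0.1,0.06,0],[0,0,0],0.8],[[0.09,0.06,0],[0,0,0],0.8]]'
python3 pred.py 11.6 2.143 .77 1.15 .238 .02 0; python3 est.py 1;python3 pred.py 11.6 2.143 .77 1.15 .238 .02 8
```

```text
time: 18.1
ee_pos: [0.6327, -0.02, 0.2379]
orientation: [0.992, 0.128, 0.0, -0.0]
ft_force: [1.6, 0.4, -2.3]
finger_gap: 0.0279
finger_force: 30.0
now t 18.10 a 5.268 w 0.246 flask [ 0.6331 -0.0199] err mm [-0.4 -0.1] z 0.2379
t 18.10 amber 1420 guess -0.913220600693432
   n 620 r 0.107 ang 0.342 rel 1.26 zmax 0.103 ext [0.021 0.04  0.023]
   n 306 r 0.108 ang -0.040 rel 0.87 zmax 0.103 ext [0.017 0.017 0.022]
   n 658 r 0.112 ang 2.119 rel 3.03 zmax 0.107 ext [0.029 0.031 0.027]
[ 0.63293065 -0.01959689  0.23791537]
now t 18.15 a 5.281 w 0.243 flask [ 0.6342 -0.0192] err mm [-1.3 -0.4] z 0.2379
0 [ 0.6368 -0.0175] step [0.16 0.08 0.  ]
1 [ 0.6389 -0.016 ] step [0.08 0.06 0.  ]
2 [ 0.641  -0.0145] step [0.08 0.06 0.  ]
3 [ 0.6429 -0.013 ] step [0.08 0.06 0.  ]
4 [ 0.6448 -0.0116] step [0.07 0.06 0.  ]
5 [ 0.6465 -0.0101] step [0.07 0.06 0.  ]
6 [ 0.6482 -0.0086] step [0.07 0.06 0.  ]
7 [ 0.6499 -0.0071] step [0.07 0.06 0.  ]
```

Tracking still agrees with the prediction (post 2.119+π = 5.26), so I'll carry on.

```bash
python3 -m crank '[[[0.14,0.07,0],[0,0,0],0.8],[[0.09,0.06,0],[0,0,0],0.8],[[0.08,0.06,0],[0,0,0],0.8],[[0.08,0.06,0],[0,0,0],0.8],[[0.07,0.06,0],[0,0,0],0.8],[[0.07,0.06,0],[0,0,0],0.8],[[0.07,0.06,0],[0,0,0],0.8],[[0.07,0.06,0],[0,0,0],0.8]]'
python3 pred.py 11.6 2.143 .77 1.15 .238 .02 0; python3 est.py 1;python3 pred.py 11.6 2.143 .77 1.15 .238 .02 8
```

```text
time: 18.95
ee_pos: [0.6493, -0.0078, 0.2379]
orientation: [0.992, 0.128, -0.0, 0.0]
ft_force: [0.0, 0.1, -3.0]
finger_gap: 0.0278
finger_force: 30.0
now t 18.95 a 5.457 w 0.199 flask [ 0.6495 -0.0074] err mm [-0.2 -0.4] z 0.2379
t 18.95 amber 1428 guess -0.7347679842805193
   n 939 r 0.104 ang 0.363 rel 1.10 zmax 0.103 ext [0.035 0.061 0.023]
   n 624 r 0.112 ang 2.309 rel 3.04 zmax 0.106 ext [0.031 0.029 0.026]
[ 0.64956868 -0.00736219  0.23794369]
now t 19.00 a 5.467 w 0.196 flask [ 0.6503 -0.0066] err mm [-0.8 -0.7] z 0.2379
0 [ 0.6522 -0.0049] step [0.1 0.1 0. ]
1 [ 0.6536 -0.0034] step [0.06 0.06 0.  ]
2 [ 0.655 -0.002] step [0.06 0.06 0.  ]
3 [ 6.563e-01 -6.000e-04] step [0.05 0.06 0.  ]
4 [0.6576 0.0008] step [0.05 0.06 0.  ]
5 [0.6588 0.0022] step [0.05 0.06 0.  ]
6 [0.6599 0.0036] step [0.05 0.05 0.  ]
7 [0.661  0.0049] step [0.04 0.05 0.  ]
```

```bash
python3 -m crank '[[[0.1,0.1,0],[0,0,0],0.8],[[0.06,0.06,0],[0,0,0],0.8],[[0.06,0.06,0],[0,0,0],0.8],[[0.05,0.06,0],[0,0,0],0.8],[[0.05,0.06,0],[0,0,0],0.8],[[0.05,0.06,0],[0,0,0],0.8],[[0.05,0.05,0],[0,0,0],0.8],[[0.04,0.05,0],[0,0,0],0.8]]'
python3 pred.py 11.6 2.143 .77 1.15 .238 .02 0; python3 est.py 1;python3 pred.py 11.6 2.143 .77 1.15 .238 .02 8
```

```text
time: 19.8
ee_pos: [0.6608, 0.0047, 0.2379]
orientation: [0.992, 0.128, 0.0, 0.0]
ft_force: [-0.3, -1.0, -2.0]
finger_gap: 0.0276
finger_force: 30.0
now t 19.80 a 5.607 w 0.155 flask [0.6608 0.0047] err mm [-0.   0.1] z 0.2379
t 19.80 amber 1430 guess -0.595480236121805
   n 923 r 0.104 ang 0.510 rel 1.11 zmax 0.104 ext [0.043 0.057 0.024]
   n 297 r 0.112 ang 2.392 rel 2.99 zmax 0.106 ext [0.022 0.021 0.026]
[0.66090601 0.00499291 0.23790263]
now t 19.85 a 5.615 w 0.153 flask [0.6613 0.0053] err mm [-0.4 -0.3] z 0.2379
0 [0.6625 0.0069] step [0.06 0.08 0.  ]
1 [0.6635 0.0081] step [0.04 0.05 0.  ]
2 [0.6644 0.0094] step [0.04 0.05 0.  ]
3 [0.6652 0.0106] step [0.03 0.05 0.  ]
4 [0.666  0.0118] step [0.03 0.05 0.  ]
5 [0.6668 0.0129] step [0.03 0.05 0.  ]
6 [0.6675 0.014 ] step [0.03 0.04 0.  ]
7 [0.6682 0.0151] step [0.03 0.04 0.  ]
```

```bash
python3 -m crank '[[[0.06,0.08,0],[0,0,0],0.8],[[0.04,0.05,0],[0,0,0],0.8],[[0.04,0.05,0],[0,0,0],0.8],[[0.03,0.05,0],[0,0,0],0.8],[[0.03,0.05,0],[0,0,0],0.8],[[0.03,0.05,0],[0,0,0],0.8],[[0.03,0.04,0],[0,0,0],0.8],[[0.03,0.04,0],[0,0,0],0.8]]'
python3 pred.py 11.6 2.143 .77 1.15 .238 .02 0; python3 est.py 1;python3 pred.py 11.6 2.143 .77 1.15 .238 .02 8
```

```text
time: 20.65
ee_pos: [0.668, 0.0149, 0.2379]
orientation: [0.992, 0.128, -0.0, 0.0]
ft_force: [0.3, -0.4, -2.0]
finger_gap: 0.028
finger_force: 30.0
now t 20.65 a 5.721 w 0.115 flask [0.6681 0.0149] err mm [-0.1  0. ] z 0.2379
t 20.65 amber 1429 guess -0.4902487693882151
   n 904 r 0.104 ang 0.624 rel 1.11 zmax 0.103 ext [0.045 0.055 0.023]
[0.66808502 0.01516476 0.23791453]
now t 20.70 a 5.727 w 0.112 flask [0.6684 0.0154] err mm [-0.3 -0.3] z 0.2379
0 [0.6692 0.0167] step [0.04 0.06 0.  ]
1 [0.6698 0.0176] step [0.02 0.04 0.  ]
2 [0.6703 0.0186] step [0.02 0.04 0.  ]
3 [0.6708 0.0195] step [0.02 0.04 0.  ]
4 [0.6713 0.0204] step [0.02 0.04 0.  ]
5 [0.6718 0.0212] step [0.02 0.03 0.  ]
6 [0.6722 0.022 ] step [0.02 0.03 0.  ]
7 [0.6726 0.0228] step [0.02 0.03 0.  ]
```

```bash
python3 -m crank '[[[0.04,0.06,0],[0,0,0],0.8],[[0.02,0.04,0],[0,0,0],0.8],[[0.02,0.04,0],[0,0,0],0.8],[[0.02,0.04,0],[0,0,0],0.8],[[0.02,0.04,0],[0,0,0],0.8],[[0.02,0.03,0],[0,0,0],0.8],[[0.02,0.03,0],[0,0,0],0.8],[[0.02,0.03,0],[0,0,0],0.8]]'
python3 pred.py 11.6 2.143 .77 1.15 .238 .02 0; python3 est.py 1;python3 pred.py 11.6 2.143 .77 1.15 .238 .02 22
```

```text
time: 21.5
ee_pos: [0.6725, 0.0226, 0.2379]
orientation: [0.992, 0.128, 0.0, 0.0]
ft_force: [0.5, 0.3, -2.5]
finger_gap: 0.0279
finger_force: 30.0
now t 21.50 a 5.803 w 0.078 flask [0.6725 0.0227] err mm [-0.1 -0. ] z 0.2379
t 21.50 amber 1426 guess -0.4174150540665406
   n 908 r 0.104 ang 0.698 rel 1.12 zmax 0.103 ext [0.049 0.051 0.023]
[0.67255578 0.02282506 0.23791896]
now t 21.55 a 5.806 w 0.075 flask [0.6727 0.023 ] err mm [-0.2 -0.2] z 0.2379
0 [0.6732 0.0239] step [0.02 0.04 0.  ]
1 [0.6735 0.0246] step [0.01 0.03 0.  ]
2 [0.6738 0.0252] step [0.01 0.03 0.  ]
3 [0.6741 0.0258] step [0.01 0.02 0.  ]
4 [0.6744 0.0263] step [0.01 0.02 0.  ]
5 [0.6746 0.0269] step [0.01 0.02 0.  ]
6 [0.6748 0.0273] step [0.01 0.02 0.  ]
7 [0.6751 0.0278] step [0.01 0.02 0.  ]
8 [0.6752 0.0282] step [0.01 0.02 0.  ]
9 [0.6754 0.0286] step [0.01 0.01 0.  ]
10 [0.6755 0.0289] step [0.01 0.01 0.  ]
11 [0.6757 0.0292] step [0.01 0.01 0.  ]
12 [0.6758 0.0294] step [0.   0.01 0.  ]
13 [0.6759 0.0297] step [0.   0.01 0.  ]
14 [0.676  0.0298] step [0.   0.01 0.  ]
15 [0.676 0.03 ] step [0.   0.01 0.  ]
16 [0.6761 0.0301] step [0. 0. 0.]
17 [0.6761 0.0302] step [0. 0. 0.]
18 [0.6761 0.0302] step [0. 0. 0.]
19 [0.6761 0.0302] step [0. 0. 0.]
20 [0.6761 0.0302] step [0. 0. 0.]
21 [0.6761 0.0302] step [0. 0. 0.]
```

```bash
python3 -m crank '[[[0.02,0.04,0],[0,0,0],0.8],[[0.01,0.03,0],[0,0,0],0.8],[[0.01,0.03,0],[0,0,0],0.8],[[0.01,0.02,0],[0,0,0],0.8],[[0.01,0.02,0],[0,0,0],0.8],[[0.01,0.02,0],[0,0,0],0.8],[[0.01,0.02,0],[0,0,0],0.8],[[0.01,0.02,0],[0,0,0],0.8]]'
python3 -m crank '[[[0.01,0.02,0],[0,0,0],0.8],[[0.01,0.01,0],[0,0,0],0.8],[[0.01,0.01,0],[0,0,0],0.8],[[0,0.01,0],[0,0,0],0.8],[[0,0.01,0],[0,0,0],0.8],[[0,0.01,0],[0,0,0],0.8],[[0,0,0],[0,0,0],0.8],[[0,0,0],[0,0,0],0.8]]'
python3 est.py 1
python3 -m crank '[[[0,0,0],[0,0,0],0.8],[[0,0,0],[0,0,0],0.8],[[0,0,0],[0,0,0],0.8],[[0,0,0],[0,0,0],0.8],[[0,0,0],[0,0,0],0.8],[[0,0,0],[0,0,0],0.8],[[0,0,0],[0,0,0],0.8],[[0,0,0],[0,0,0],0.8]]'
python3 est.py 1
python3 -m crank '[[[0,0,0],[0,0,0],0.8],[[0,0,0],[0,0,0],0.8],[[0,0,0],[0,0,0],0.8],[[0,0,0],[0,0,0],0.8],[[0,0,0],[0,0,0],0.8],[[0,0,0],[0,0,0],0.8],[[0,0,0],[0,0,0],0.8],[[0,0,0],[0,0,0],0.8]]'
python3 est.py 1
python3 - <<'E'
from h import *
I=np.load("pics/last.npz")["I"];J=snapshot("scene")[0];K=snapshot("side")[0]
A=cv2.resize(I[0:300,130:430],(300,300));B=np.clip(cv2.resize(J[140:260,240:380],(350,300)).astype(float)*2.2,0,255).astype(np.uint8)
cv2.imwrite("pics/end.png",np.hstack([A,B]));cv2.imwrite("pics/side_end.png",np.clip(cv2.resize(K[150:300,170:330],(640,600),interpolation=cv2.INTER_CUBIC).astype(float)*2,0,255).astype(np.uint8))
E
```

```text
time: 22.35
ee_pos: [0.6747, 0.0277, 0.238]
orientation: [0.992, 0.128, 0.0, 0.0]
ft_force: [-0.8, 0.2, -2.6]
finger_gap: 0.0276
finger_force: 30.0
time: 23.15
ee_pos: [0.6754, 0.0294, 0.2379]
orientation: [0.992, 0.128, 0.0, 0.0]
ft_force: [0.2, 0.3, -3.3]
finger_gap: 0.0278
finger_force: 30.0
t 23.15 amber 1424 guess -0.3527445518869613
   n 882 r 0.104 ang 0.774 rel 1.13 zmax 0.103 ext [0.052 0.05  0.023]
[0.67544021 0.02936438 0.23790447]
time: 24.0
ee_pos: [0.6754, 0.0294, 0.2379]
orientation: [0.992, 0.128, -0.0, 0.0]
ft_force: [-0.1, -0.5, -2.0]
finger_gap: 0.0274
finger_force: 30.0
t 24.00 amber 1425 guess -0.35087393403031314
   n 891 r 0.104 ang 0.776 rel 1.13 zmax 0.103 ext [0.051 0.05  0.023]
[0.67546126 0.02935648 0.23792242]
time: 24.85
ee_pos: [0.6754, 0.0294, 0.2379]
orientation: [0.992, 0.128, 0.0, -0.0]
ft_force: [0.2, -0.4, -2.4]
finger_gap: 0.0276
finger_force: 30.0
t 24.85 amber 1420 guess -0.35094636683685404
   n 890 r 0.104 ang 0.773 rel 1.12 zmax 0.103 ext [0.051 0.05  0.023]
[0.67546761 0.02934452 0.23792976]
```

View pics/end.png

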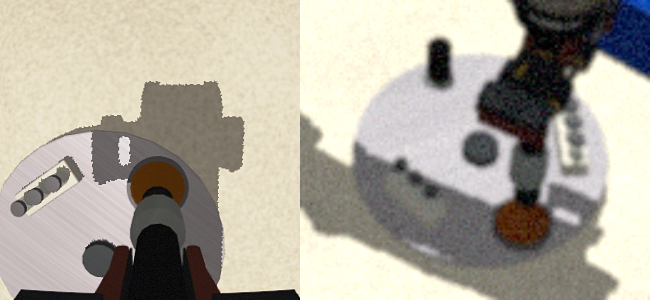

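View pics/side_end.png

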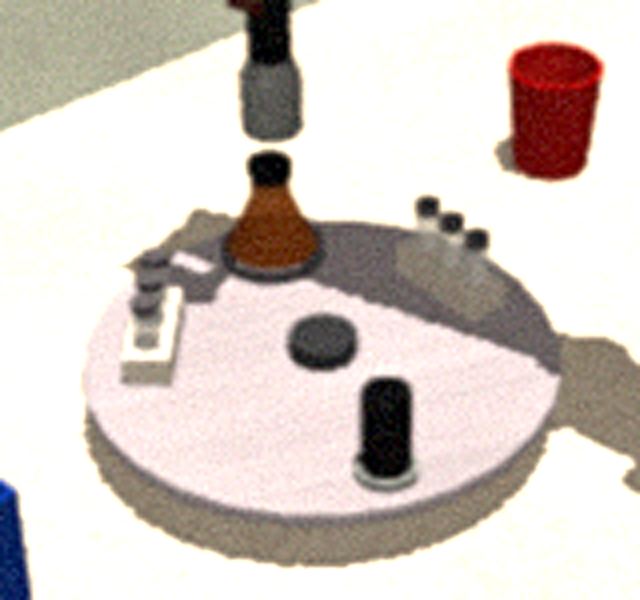

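The carousel is at rest. In the side view the probe face at (272,130) sits centred just above the stopper at (270,160), and the scene view agrees.

```bash
python3 -c "
from workcell import finish_job;print(finish_job())"
```

```text
the job is handed in; nothing more can be done
None
```

I handed the job in at about 25 s: I shoved the carousel to about 1.05 rad/s, the probe followed the flask for over 7 s while it coasted (by my own tracking), and the carousel is now at rest with the probe held about 2.5 cm above the stopper; no verdict came back.

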